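# Clamp a pine board in the lever press and hold it

### The arm

A 7-joint arm with a two-finger parallel gripper is mounted at the origin on a cart in front of the work surface, level with it; the furniture and walls round the work are solid. World frame = base frame: x ahead of the robot, y to its left, z up, the work surface at z = 0. Lengths are in m, angles in rad, forces in N, time in s.
With the tool pointing down it reaches from about 0.425 to 0.875 m from the base axis. Payload 4.7 kg.
Tool frame: the origin (TCP) lies midway between the tips of the shut fingers; the grasp point (between the pads) lies 19 mm behind it; z points along the fingers, y is the line along which they close (so a half turn about z gives the same grasp; the last joint's range is limited). The gripper opens to 87 mm and grips with 3 to 60 N. Pads are 19 mm wide; open, the fingers measure 117 mm over their backs; the gripper's body (75 mm by 190 mm) begins 51 mm behind the grasp point.
Start: joints at [1.217, 0.321, -0.07, 1.45, 0.023, 1.371, -0.057], TCP at [0.234, -0.607, 0.223] pointing down, gripper open.
Joint ranges: [-2.86, 2.86], [-0.3, 2.09], [-1.38, 1.24], [0.06, 2.45], [-1.56, 4.7], [0.09, 2.05], [-2.69, 2.69]. Speed limits (rad/s): [2.57, 2.57, 3.14, 3.14, 3.14, 3.14, 3.14].

### API

Orientations are given as a rotation vector (axis times angle).
In Python, from bench import ctrl gives the robot as it stands. The module is installed in compiled form; this text tells all that it offers.
- The arm moves only by the shell command python3 -m handwheel 'ROWS' [FORCE]. ROWS is JSON, a list of rows, each a list of 7 numbers: the finger opening in m, from 0 to 0.087, then the shift along the tool's x, y, z in m, then the turn, a rotation vector about the tool's x, y, z in degrees. A call has 1 to 12 rows; each row shifts and turns the commanded pose from where the row before left it, along the tool's axes as they then stand; what a row does not reach is not made up. A row lasts 1/8 s, in which the tool goes at most 62.5 mm and 10.7 degrees, less where a joint would pass 70% of its speed; a pose out of reach is approached as far as the arm can. A call is refused whole if a number of a shift passes 0.0625 or a number of a turn 10.7, either way. A call with a gripper value outside its range is refused whole. The fingers move at their own pace and stop on an object; FORCE is the grip in N (left out, the last holds). Time passes only in rows, so rows that do not move let the fingers close. It gives the time, the measured TCP pose, the force, the opening and the grip force at its end, in the units of the state.
- ctrl.get_state(): the state, without advancing time (a new reading comes with each control period).
- ctrl.get_image(name): name is "scene" or "side" or "wrist"; returns (picture, depth): 400x640x3 uint8, blue, green, red; 400x640 float32, m along the optical axis (not along the pixel's ray), 0 where there is no reading.
- ctrl.camera_info(name): a dict with "intrinsics" (3x3 intrinsics, pixels), "R" (3x3) and "t" (3): a world point X has camera coordinates R X + t. Camera axes: x right, y down, z forward; pixel columns grow to the right and rows downward; lengths in m; the calibration is good to about 2 mm. A picture is of the moment at which its call begins: read the wrist's pose just before it. camera_info takes no time and is no camera call; for the wrist camera it gives the pose at the moment of the call.
- ctrl.close_job(): hands the job in; it is judged then, once.
The state is a dict: "time": time; "joint_positions": joint angles; "qd": joint speeds; "joint_torque": joint torques, N m; "position": TCP position; "tool_rot": TCP orientation; "ft_force": force on the tool from outside, world axes, zero at the start; "torque": the same for the moment, N m; "grip_width": opening from 0.0 (shut) to 1.0 (fully open); "grip_force": force on a finger pad.
Only numpy, scipy, OpenCV 4.12 (cv2) and the standard library are available. Lean on these libraries where they do the work, as an engineer would, in place of code of your own. Each camera call takes 0.05 s, during which the arm holds its last target. There are 200 camera calls.

### The job

Slide the loose pine board lengthwise into the channel of the blue bench press, under the raised foot, until its end is against the stop. Then, with the gripper's fingers, push the red-handled spring lever down past its first and second detents to the third (green rivet), not on to the end of its travel, so that the foot clamps the board; hold it there for at least two seconds and finish while still holding, as the lever springs back when let go. Leave the sanding block, screw tin and bench dog where they are.

Things in the scene. Friction and masses are not known exactly. Their poses are not given: they have to be found in the camera images.
- work: loose pine board 52 x 138 x 13 mm (own x, y, z), about 70 g, lying flat; origin at the centre of its underside, long axis = own y. Either end may go in first.
- press: blue bench press fixed to the bench; origin on the bench top, z up, +x into the channel (away from its open mouth), +y left seen from the mouth. Own frame, mm: base plate x -55 to 100, y +-56, top z 12. Head and column x -18 to 88, y +-23, head z 105 to 155. End stop: face at x 30, top z 32. Lever and its index plate on the +y side.
- press_mouth (a point): fixed point on the channel floor (12 mm above the bench) at the mouth, press x -62 mm. Channel 58 mm wide between guide walls 12 mm high, press x -50 to 30, flared at the mouth. In front of it (to press x -132) the floor goes on as a tongue only 42 mm wide, so fingers can go down beside a board there.
- press_seat (a point): fixed point of the press: where the board's origin lies when the board is fully seated (end against the stop, on the channel floor 12 mm above the bench). Axes as press: the board's long axis lies along this x.
- lever_hinge (a point): fixed point on the lever's horizontal hinge axis (which runs along the press's x), level in x with the origin of lever_handle: 130 mm above the bench, 30 mm to the press's +y side, at own x -44 mm.
- lever_handle: origin: midpoint of the axis of the lever's red round handle; moves with the lever. Handle 24 mm diameter, 72 mm long, level, parallel to the press's x, its free end towards the robot; 140 mm from the hinge axis. It turns stiffly on its spindle. Pinch it from above (pressed off its crown it slips). At rest the lever rises 0.36 rad above level towards the press's +y.
- press_lever (a joint): lever angle (rad): 0 at rest (up, steel rivet), grows as the handle goes down; detents 0.22 and 0.44 (yellow rivets), third 0.66 (green rivet), end of travel 0.80. A spring always returns it to 0 (about 2.5 N at the handle at rest, 8 to 9 N at the third); detents add a ripple of about 2.5 N.
- press_pad: round black rubber pad of the press foot, 30 mm diameter, over press x = y = 0; origin at the centre of its underside. Lever at rest: 39 mm above the bench, 14 mm above a board in the channel. Falls 30 mm per rad of lever, meets the board near 0.46; its spring then presses it with about 4 N at the third.
- tin: bystander: open tin of wood screws, 67 mm diameter, 32 high; origin at the centre of its underside
- sand_block: bystander: red sanding block 46 x 110 x 40 mm; origin at the centre of its underside
- dog: bystander: round wooden bench dog, 39 mm diameter, 56 high; origin at the centre of its underside
Not all that is in view belongs to the job. Leave any turquoise look-alike of the work alone.

How it is judged:
By the outcome, as a careful person would: the job done as asked, in the order asked, and still so for the second after the job is handed in, while the arm keeps its last pose, push and grip.
It also fails if it takes over 61 s, if anything falls off the work surface, if the arm or the gripper's body presses on something with over 40 N, if the wrist force passes 120 N, or if a joint passes its speed limit or range.

## Working session

There is one attempt and no reset: what is moved stays moved. The work goes in short steps, Python scripts to look and compute and a shell command to move; the robot and the scene stay as the last step left them, time stands still between calls to the robot, and variables do not carry over. Pictures are saved under pics/ and viewed, at most 10 in all, crops included, and the job is handed in when it is done.

```bash
mkdir -p pics
cat > h.py <<'E'
import numpy as np,cv2
from bench import ctrl
from scipy.spatial.transform import Rotation as Ro
def grab(n):
    c=ctrl.camera_info(n); p,d=ctrl.get_image(n); return p,d,c
def cloud(d,c):
    K=np.array(c["intrinsics"]);R=np.array(c["R"]);t=np.array(c["t"])
    v,u=np.indices(d.shape)
    P=np.stack([(u-K[0,2])/K[0,0]*d,(v-K[1,2])/K[1,1]*d,d],-1)
    return (P-t)@R
def tool(): 
    s=ctrl.get_state(); return np.array(s["position"]),Ro.from_rotvec(s["tool_rot"]).as_matrix(),s
E
python3 - <<'E'
from h import *
for n in("scene","side"):
    p,d,c=grab(n); cv2.imwrite(f"pics/{n}0.png",p); np.savez(f"{n}0.npz",p=p,d=d,W=cloud(d,c))
    print(n,-np.array(c["R"]).T@np.array(c["t"]))
p,R,s=tool(); print(p,R,s)
E
```

```text
scene [-0.66306689  1.23110601  0.86962911]
side [ 1.43884881 -0.50872692  1.16575034]
[ 0.2335292  -0.6060736   0.22155759] [[ 9.33096784e-01  3.59624716e-01 -6.74978056e-04]
 [ 3.59625345e-01 -9.33095441e-01  1.58386119e-03]
 [-6.02233170e-05 -1.72063500e-03 -9.99998518e-01]] {'time': 0.1, 'joint_positions': array([ 1.2170656 ,  0.3217656 , -0.0700955 ,  1.45155797,  0.02257092,
        1.37077745, -0.05689682]), 'qd': array([ 5.23368167e-04, -1.70382611e-03,  1.04902157e-03, -3.66508782e-03,
       -8.53168207e-05,  3.00189635e-03, -2.74296581e-04]), 'joint_torque': array([-2.41942680e-04, -4.92570198e+01, -4.05686824e-01, -3.13398814e+01,
       -6.41055428e-02,  3.94282141e-02,  3.62349715e-05]), 'position': array([ 0.2335292 , -0.6060736 ,  0.22155759]), 'tool_rot': array([-3.08694776e+00, -5.74282935e-01,  5.87019209e-04]), 'ft_force': array([-0.56329849, -0.47809916, -0.14457768]), 'torque': array([0.00662181, 0.01081242, 0.00147781]), 'grip_force': 0.0, 'grip_width': 0.999441146669061}
```

View pics/scene0.png

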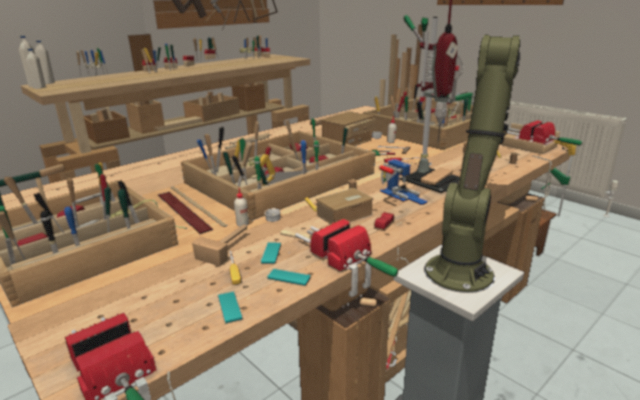

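View pics/side0.png

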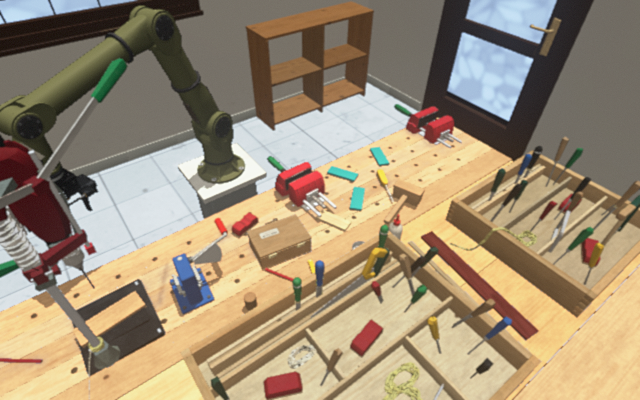

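Scene view: the blue press is at (400,182). The side view shows it at (190,280), with its red handle at (221,227), the sanding block at (245,222) and the dog at (250,301). Candidates for the board:
- Turquoise strips at side (379,156), (342,173) and (357,198), which are look-alikes.
- A pine-coloured strip near side (335,222) / scene (292,237).
- A wooden block at side (408,190), which looks like a plane or mallet.

I'll check with one close crop.

Run:
```python
from h import *
z=np.load("side0.npz");s=np.load("scene0.npz")
a=cv2.resize(z["p"][185:255,300:390],None,fx=4.4,fy=4.4,interpolation=cv2.INTER_CUBIC)
b=cv2.resize(z["p"][215:325,150:270],None,fx=3.3,fy=3.3,interpolation=cv2.INTER_CUBIC)
c=cv2.resize(s["p"][195:260,255:375],None,fx=3.3,fy=3.3,interpolation=cv2.INTER_CUBIC)
d=cv2.resize(s["p"][150:215,365:445],None,fx=4,fy=4,interpolation=cv2.INTER_CUBIC)
H=np.zeros((600,800,3),np.uint8)
for im,(r,q) in((a,(0,0)),(b,(0,400)),(c,(375,0)),(d,(375,400))):
    im=im[:600-r,:400]; H[r:r+im.shape[0],q:q+im.shape[1]]=im
cv2.imwrite("pics/crop1.png",H)
W=z["W"]
for n,(u,v) in dict(board=(335,222),b2=(325,215),b3=(345,228),block=(245,222),dog=(250,301),handle=(221,227),press=(188,265),base=(195,300),box=(280,240)).items(): print(n,W[v,u].round(4))
W=s["W"]
for n,(u,v) in dict(board=(292,237),tin=(272,214),block=(384,220),press=(400,165),dog=(352,185)).items(): print("s",n,W[v,u].round(4))
```

```text
board [0.6009 0.2108 0.0097]
b2 [0.5455 0.2017 0.0102]
b3 [0.651  0.2222 0.0105]
block [ 0.4102 -0.0947  0.0361]
dog [ 0.7509 -0.261   0.0575]
handle [ 0.5235 -0.228   0.1902]
press [ 0.5778 -0.3772  0.1536]
base [ 0.6247 -0.4006  0.0326]
box [ 0.6062 -0.0523  0.0816]
s board [0.5849 0.2452 0.0014]
s tin [0.8058 0.1751 0.0015]
s block [ 0.379  -0.0628  0.0409]
s press [ 0.5452 -0.3658  0.1534]
s dog [ 0.7216 -0.2383  0.0416]
```

View pics/crop1.png

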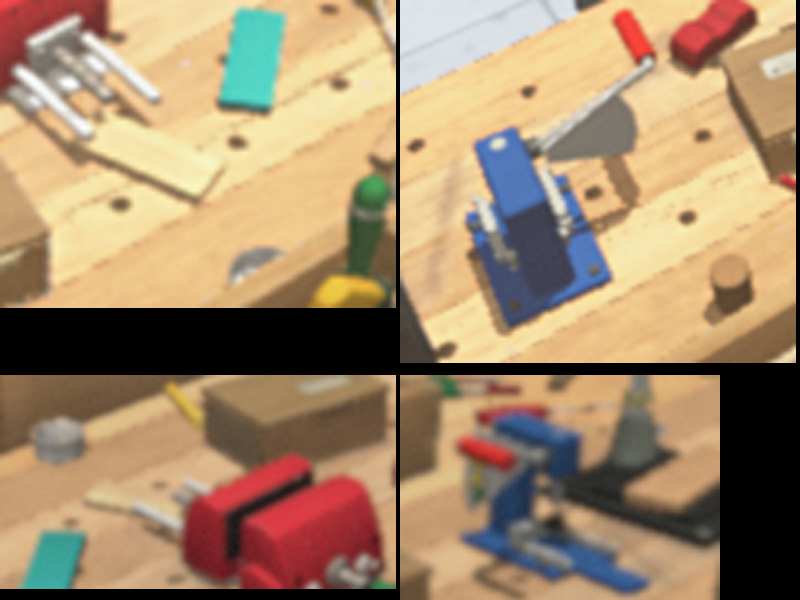

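The crop confirms the choice. The only pine strip is the flat board in front of the vise rods, at side (333,222). Lever, handle, block, tin and dog are all separate from it. Next I fit the press and the board from the clouds.

Run:
```python
from h import *
from scipy.optimize import minimize
allP=[];hp=[]
for n in("side","scene"):
    z=np.load(n+"0.npz");W=z["W"];hsv=cv2.cvtColor(z["p"],cv2.COLOR_BGR2HSV)
    near=(abs(W[...,0]-.55)<.25)&(abs(W[...,1]+.35)<.25)&(z["d"]>0)
    m=near&(hsv[...,0]>100)&(hsv[...,0]<125)&(hsv[...,1]>120)
    top=m&(W[...,2]>.149)&(W[...,2]<.16)
    P=W[top];r=cv2.minAreaRect((P[:,:2]*1000).astype(np.float32));print(n,"top",len(P),r,P[:,2].mean())
    low=m&(W[...,2]<.02)&(W[...,2]>.006);Q=W[low];r=cv2.minAreaRect((Q[:,:2]*1000).astype(np.float32));print(n,"base",len(Q),r, Q[:,2].mean())
    h=near&((hsv[...,0]<6)|(hsv[...,0]>174))&(hsv[...,1]>160)&(W[...,2]>.15)&(W[...,2]<.23)&(W[...,1]>-.33)
    Q=W[h];print("handle",len(Q),Q.mean(0),np.linalg.svd(Q-Q.mean(0))[2][0],Q.min(0),Q.max(0))
z=np.load("side0.npz");W=z["W"];p=z["p"].astype(int)
m=(abs(W[...,0]-.61)<.11)&(abs(W[...,1]-.21)<.07)&(W[...,2]>.008)&(W[...,2]<.022)
hsv=cv2.cvtColor(z["p"],cv2.COLOR_BGR2HSV); print(hsv[222,335],hsv[235,320])
m&=(hsv[...,1]>60)
Q=W[m];r=cv2.minAreaRect((Q[:,:2]*1000).astype(np.float32));print("board",len(Q),r,Q[:,2].mean())
```

```text
side top 278 ((573.6969604492188, -394.0503234863281), (41.25422668457031, 100.52574920654297), 83.56486511230469) 0.1542093596330379
side base 187 ((562.2461547851562, -392.1376953125), (104.9485092163086, 149.90423583984375), 83.7518081665039) 0.011596433071175258
handle 85 [ 0.51207986 -0.22618165  0.18879814] [ 0.9942896  -0.1066918  -0.00224797] [ 0.47518511 -0.23724554  0.18269208] [ 0.54598128 -0.21521907  0.19471046]
scene top 45 ((562.947021484375, -377.3895568847656), (29.069934844970703, 91.30304718017578), 85.8353500366211) 0.15415070393391211
scene base 133 ((513.2816162109375, -369.016845703125), (213.10743713378906, 83.98834991455078), 1.6355979442596436) 0.013134591934155448
handle 48 [ 0.50193897 -0.21445858  0.1849225 ] [-0.99693227  0.07613826  0.01813851] [ 0.47099273 -0.22337419  0.17489686] [ 0.54306928 -0.20540611  0.192979  ]
[ 24  74 246] [ 23  78 245]
board 289 ((579.2493896484375, 225.26177978515625), (139.38345336914062, 83.39266967773438), 22.76156997680664) 0.012728821506377936
```

```bash
python3 -m handwheel '[[0.087,0,0,-0.06,0,0,0],[0.087,0.038,-0.04,-0.02,0,0,0],[0.087,0.04,-0.04,0,0,0,0],[0.087,0.04,-0.04,0,0,0,0],[0.087,0.04,-0.04,0,0,0,0],[0.087,0.04,-0.04,0,0,0,0],[0.087,0.04,-0.04,0,0,0,0],[0.087,0.04,-0.04,0,0,0,0],[0.087,0.04,-0.04,0,0,0,0],[0.087,0.04,-0.04,0,0,0,0],[0.087,0.04,-0.04,0,0,0,0],[0.087,0.04,-0.04,0,0,0,0]]'
```

```text
time: 1.6
position: [0.4844, -0.0368, 0.3024]
tool_rot: [3.088, 0.574, -0.0]
ft_force: [1.6, -0.0, 0.7]
grip_width: 1.002
grip_force: 0.0
```

```bash
python3 -m handwheel '[[0.087,0.04,-0.043,0,0,0,0],[0.087,0.04,-0.043,0,0,0,0],[0.087,0.04,-0.043,0,0,0,0],[0.087,0.04,-0.043,0,0,0,0],[0.087,0,0,0,0,0,10],[0.087,0,0,0,0,0,0],[0.087,0,0,0,0,0,0]]'
python3 - <<'E'
from h import *
p,d,c=grab("wrist"); cv2.imwrite("pics/w1.png",p); np.savez("w1.npz",p=p,d=d,W=cloud(d,c))
print(tool()[:2])
E
```

```text
time: 2.48
position: [0.5717, 0.1785, 0.3024]
tool_rot: [3.126, 0.305, -0.0]
ft_force: [0.5, -0.0, 0.1]
grip_width: 0.995
grip_force: 0.0
(array([0.57171344, 0.1783963 , 0.30260671]), array([[ 9.81295810e-01,  1.92505731e-01,  2.78365649e-04],
       [ 1.92505904e-01, -9.81295418e-01, -8.83146362e-04],
       [ 1.03148200e-04,  9.20214855e-04, -9.99999571e-01]]))
```

View pics/w1.png

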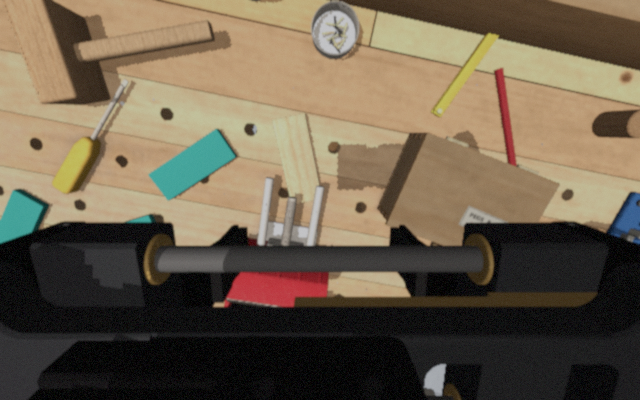

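The wrist view shows the board at about (297,155), with far corners (275,121) and (304,113). Its near end reaches the vise rods at about row 195.

Run:
```python
from h import *
z=np.load("w1.npz");W=z["W"];p=z["p"]
for (u,v) in((275,122),(303,114),(296,150),(290,190),(310,185),(268,185),(319,190),(291,202),(285,235),(335,30),(330,160)): print((u,v),W[v,u].round(4))
x0,y0,x1,y1=255,100,345,250
zz=W[y0:y1,x0:x1,2];a=cv2.applyColorMap(np.clip(zz*255/.06+20,0,255).astype(np.uint8),cv2.COLORMAP_JET)
cv2.imwrite("pics/w1c.png",np.hstack([cv2.resize(q,None,fx=4,fy=4,interpolation=cv2.INTER_NEAREST) for q in(p[y0:y1,x0:x1],a)]))
m=((W[...,2]>.009)&(W[...,2]<.018)).astype(np.uint8);m[:,:265]=0;m[:,330:]=0;m[:105]=0;m[215:]=0
n,l,st,ce=cv2.connectedComponentsWithStats(m);i=1+np.argmax(st[1:,4]);Q=W[l==i]
print(st[i],cv2.minAreaRect((Q[:,:2]*1000).astype(np.float32)),Q[:,2].mean())
```

```text
(275, 122) [0.6351 0.2582 0.0128]
(303, 114) [0.6552 0.2178 0.0123]
(296, 150) [0.5993 0.2188 0.0124]
(290, 190) [0.5337 0.2172 0.0129]
(310, 185) [0.5482 0.1865 0.0126]
(268, 185) [0.5402 0.2506 0.0362]
(319, 190) [0.5478 0.1715 0.0362]
(291, 202) [0.5227 0.2106 0.0449]
(285, 235) [0.4676 0.2107 0.0453]
(335, 30) [0.7808 0.1937 0.0023]
(330, 160) [ 5.931e-01  1.619e-01 -3.000e-04]
[ 272  113   48   90 2683] ((584.590087890625, 213.9555206298828), (137.78030395507812, 52.27197265625), 22.504440307617188) 0.012815604810629573
```

View pics/w1c.png

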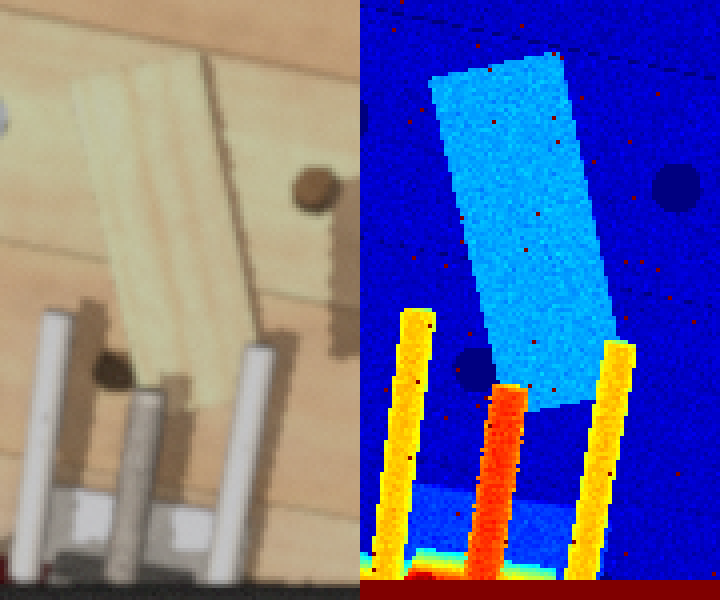

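Board fit is 137.8 × 52.3 mm, centre (0.585, 0.214), yaw 22.5°, top z 12.8 mm. That matches the given size. Its near end lies under a rod, so I'll grip ahead of centre, slide it clear and regrasp at the rear.

```bash
python3 -m handwheel '[[0.087,0,0,0.03,0,0,-5.7],[0.087,0,0,0.03,0,0,-5.7],[0.087,0.0455,-0.028,0.02,0,0,0],[0.087,0,0,0.06,0,0,0],[0.087,0,0,0.06,0,0,0],[0.087,0,0,0.055,0,0,0],[0.087,0,0,0.03,0,0,0],[0.087,0,0,0.0115,0,0,0],[0.087,0,0,0,0,0,0]]'
python3 - <<'E'
from h import *
p,R,s=tool();print(p,R[:2,0],s["joint_positions"]); c=ctrl.camera_info("wrist");C=-np.array(c["R"]).T@c["t"];print(R.T@(C-p))
E
```

```text
time: 3.65
position: [0.6033, 0.2222, 0.0064]
tool_rot: [3.081, 0.612, 0.0]
ft_force: [0.2, 0.8, 0.5]
grip_width: 0.999
grip_force: 0.0
[0.60330995 0.22217984 0.00635714] [0.92418361 0.38194848] [ 0.17426392  0.61227782 -0.74662708  1.6603742   0.46567382  1.05485345
 -1.89574108]
[ 0.06630936  0.00090372 -0.1622021 ]
```

```bash
python3 -m handwheel '[[0.087,0.03,0,0.0025,0,0,0],[0.087,0,0,0,0,0,0],[0.03,0,0,0,0,0,0],[0.03,0,0,0,0,0,0],[0.03,0,0,0,0,0,0],[0.03,0,0,0,0,0,0],[0.03,0,0,0,0,0,0],[0.03,0.02,0,0,0,0,0],[0.03,0.035,0,0,0,0,0],[0.03,0,0,-0.02,0,0,0],[0.03,0,0,-0.04,0,0,0]]' 35
```

```text
time: 5.03
position: [0.6796, 0.2547, 0.062]
tool_rot: [3.081, 0.613, -0.008]
ft_force: [-0.1, 0.2, -0.4]
grip_width: 0.591
grip_force: 35.0
```

```bash
python3 -m handwheel '[[0.03,0,0,-0.06,0,0,0],[0.03,0,0,-0.06,0,0,0],[0.03,0,0,-0.04,0,0,-10],[0.03,0,0,-0.04,0,0,-10],[0.03,0,0,0,0,0,-10],[0.03,0,0,0,0,0,-10],[0.03,0,0,0,0,0,-10],[0.03,0,0,0,0,0,-10],[0.03,0,0,0,0,0,-10],[0.03,0,0,0,0,0,-10],[0.03,0,0,0,0,0,-10],[0.03,0,0,0,0,0,-10]]'
python3 - <<'E'
from h import *
p,R,s=tool();print(np.degrees(np.arctan2(R[1,0],R[0,0])),s["joint_positions"])
E
```

```text
time: 6.52
position: [0.6807, 0.2552, 0.2643]
tool_rot: [1.503, 2.758, -0.001]
ft_force: [-0.7, 0.3, -0.7]
grip_width: 0.593
grip_force: 35.0
122.83837558312791 [ 0.20733584  0.69652612 -1.08881036  1.12824131  0.60662261  1.63088072
 -0.15036189]
```

```bash
python3 -m handwheel '[[0.03,0,0,-0.01,0,0,-10.15],[0.03,0,0,-0.01,0,0,-10.15],[0.03,0,0,-0.01,0,0,-10.15],[0.03,0,0,-0.01,0,0,-10.15],[0.03,0,0,0,0,0,-10.15],[0.03,-0.01,-0.055,0,0,0,0],[0.03,-0.01,-0.055,0,0,0,0],[0.03,-0.01,-0.055,0,0,0,0],[0.03,-0.01,-0.055,0,0,0,0],[0.03,-0.01,-0.055,0,0,0,0],[0.03,-0.01,-0.055,0,0,0,0],[0.03,0,0,0,0,0,0]]'
python3 - <<'E'
from h import *
p,d,c=grab("wrist"); cv2.imwrite("pics/w2.png",p); np.savez("w2.npz",p=p,d=d,W=cloud(d,c))
p,R,s=tool();print(np.degrees(np.arctan2(R[1,0],R[0,0])),s["joint_positions"])
E
```

```text
time: 8.02
position: [0.702, -0.0877, 0.3033]
tool_rot: [-0.203, -3.134, 0.005]
ft_force: [0.4, -0.1, -0.6]
grip_width: 0.587
grip_force: 35.0
172.89970843048232 [ 0.75863587  0.72282887 -1.27478793  1.11955272  0.69567496  1.72562779
  1.14823936]
```

View pics/w2.png

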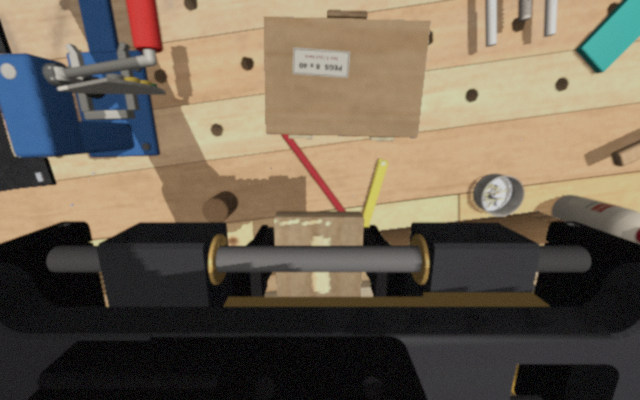

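The press shows at the left of the wrist view: head at (40,105), tongue at (98,25), handle at (143,22). The held board is at (320,250), between the fingers.

Run:
```python
from h import *
z=np.load("w2.npz");W=z["W"];hsv=cv2.cvtColor(z["p"],cv2.COLOR_BGR2HSV)
blue=(hsv[...,0]>95)&(hsv[...,0]<128)&(hsv[...,1]>110); blue[:,220:]=0
def rect(m,n):
    m=cv2.morphologyEx(m.astype(np.uint8),cv2.MORPH_OPEN,np.ones((2,2)))>0
    Q=W[m]; print(n,len(Q),cv2.minAreaRect((Q[:,:2]*1000).astype(np.float32)),Q[:,2].mean())
    return Q
top=rect(blue&(abs(W[...,2]-.155)<.008),"top")
low=rect(blue&(abs(W[...,2]-.012)<.007),"low")
# edges: low plane right edge (+y side) and far edge
a=np.radians(-6.4);X=np.array([np.cos(a),np.sin(a)]);Y=np.array([-X[1],X[0]])
for n,Q in(("top",top),("low",low)):
    q=np.c_[Q[:,:2]@X,Q[:,:2]@Y]
    print(n,np.percentile(q,[.5,2,98,99.5],axis=0).round(4).tolist())
    # +y edge line fit: max y per x bin
    b=np.round(q[:,0]/.008); e=np.array([[q[b==k,0].mean(),q[b==k,1].max(),q[b==k,1].min()] for k in np.unique(b) if (b==k).sum()>3]); print(e.round(4).tolist())
red=((hsv[...,0]<6)|(hsv[...,0]>174))&(hsv[...,1]>150)&(W[...,2]>.14)&(W[...,2]<.23);red[:,220:]=0
Q=rect(red,"handle");print(Q.max(0),np.linalg.svd(Q-Q.mean(0),full_matrices=False)[2][0])
# held board
p,R,s=tool(); T=(W-p)@R
m=(abs(T[...,1])<.04)&(T[...,2]>-.04)&(T[...,2]<.01)&(abs(T[...,0])<.15);m[:200]=0
Q=T[m];print(len(Q),np.percentile(Q,[1,5,50,95,99],axis=0).round(4).tolist())
np.save("held.npy",Q)
for r in range(206,300,8): print(r,[T[r,u].round(3).tolist() for u in(280,320,355)])
```

```text
top 3987 ((575.97021484375, -315.3312683105469), (475.2843933105469, 103.55509185791016), 88.08995056152344) 0.15357809864292907
low 3903 ((538.2966918945312, -255.08544921875), (367.7232666015625, 222.03289794921875), 84.64177703857422) 0.015509017214471527
top [[0.5626, -0.4492], [0.5644, -0.3412], [0.662, -0.3024], [0.6744, -0.3016]]
[[0.563, -0.3027, -0.3313], [0.5677, -0.3023, -0.3332], [0.576, -0.3021, -0.318], [0.5845, -0.3021, -0.3376], [0.5919, -0.3022, -0.3406], [0.6, -0.3018, -0.3427], [0.6081, -0.3015, -0.3451], [0.616, -0.3012, -0.3442], [0.6239, -0.3012, -0.3438], [0.6319, -0.3015, -0.3423], [0.64, -0.0082, -0.3422], [0.648, -0.3011, -0.3421], [0.656, -0.301, -0.3413], [0.6619, -0.3032, -0.3425], [0.6747, -0.4489, -0.4823]]
low [[0.4575, -0.3712], [0.46, -0.3536], [0.6737, -0.2691], [0.6755, -0.1802]]
[[0.4583, -0.3059, -0.3439], [0.464, -0.3061, -0.3438], [0.472, -0.3057, -0.3435], [0.48, -0.3053, -0.3428], [0.4881, -0.3049, -0.3432], [0.4959, -0.3055, -0.3435], [0.5039, -0.3057, -0.3423], [0.5119, -0.3049, -0.343], [0.5199, -0.2959, -0.3438], [0.5278, -0.2709, -0.3554
[... 1069 characters left out ...]
01, -0.027, -0.009], [0.01, -0.004, -0.01], [0.01, 0.016, -0.01]]
238 [[0.005, -0.028, -0.009], [0.005, -0.004, -0.009], [0.005, 0.016, -0.009]]
246 [[0.032, -0.017, -0.083], [0.032, -0.005, -0.084], [0.033, 0.006, -0.085]]
254 [[0.03, -0.017, -0.085], [0.031, -0.005, -0.086], [0.031, 0.006, -0.086]]
262 [[0.029, -0.016, -0.087], [0.029, -0.005, -0.088], [0.029, 0.005, -0.088]]
270 [[0.026, -0.016, -0.087], [0.026, -0.005, -0.087], [0.026, 0.006, -0.087]]
278 [[-0.02, -0.029, -0.01], [-0.021, -0.005, -0.009], [-0.02, 0.016, -0.01]]
286 [[-0.026, -0.029, -0.009], [-0.027, -0.005, -0.008], [-0.026, 0.017, -0.009]]
294 [[-0.032, -0.029, -0.009], [-0.031, -0.005, -0.009], [-0.031, 0.017, -0.01]]
```

```bash
python3 - <<'E'
import numpy as np
Q=np.load("held.npy");Q=Q[abs(Q[:,2]+.0095)<.002]
for a,b in((-.035,-.028),(-.028,-.02),(.004,.010),(.010,.016)):
    q=Q[(Q[:,0]>a)&(Q[:,0]<b)]; print(len(q),np.percentile(q[:,1],[1,99]).round(4),q[:,2].mean())
E
python3 -m handwheel '[[0.03,0.04,-0.04,0,0,0,0],[0.03,0.04,-0.04,0,0,0,0],[0.03,0.04,-0.04,0,0,0,0],[0.03,0.04,-0.04,0,0,0,0],[0.03,0.04,-0.04,0,0,0,0],[0.03,0.04,-0.04,0,0,0,0],[0.03,0.04,-0.04,0,0,0,0],[0.03,0.04,-0.04,0,0,0,-0.9],[0.03,0,0,0,0,0,0]]'
python3 -c "
from h import *
p,R,s=tool();print(np.degrees(np.arctan2(R[1,0],R[0,0])),R[2],s['joint_positions'])"
```

```text
546 [-0.0306  0.0198] -0.008792717965865365
1002 [-0.0307  0.0196] -0.008853040392470956
906 [-0.0338  0.0237] -0.00901205450582735
918 [-0.0384  0.0268] -0.009076634742761474
time: 9.2
position: [0.3416, -0.3624, 0.3026]
tool_rot: [-0.177, -3.131, 0.004]
ft_force: [-0.1, -1.2, -0.8]
grip_width: 0.589
grip_force: 35.0
173.52480964341981 [ 0.00495025 -0.00257177 -0.99998444] [ 2.11222117  0.02310929 -1.34910444  1.65481241  0.02769114  1.48411566
  2.21850567]
```

```bash
cat > fit.py <<'E'
from h import *
O=np.array([.5387,-.3875]);a=np.radians(-6.2);X=np.array([np.cos(a),np.sin(a)]);Y=np.array([-X[1],X[0]])
def press(W): 
    q=W[...,:2]-O; return np.stack([q@X,q@Y,W[...,2]],-1)*1000
E
python3 - <<'E'
from fit import *
p,R,s=tool()
for n in("scene","side"):
    im,d,c=grab(n);W=cloud(d,c);cv2.imwrite(f"pics/{n}1.png",im)
    T=(W-p)@R*1000
    m=(abs(T[...,2]+9)<3)&(T[...,0]>-125)&(T[...,0]<-15)&(abs(T[...,1])<40)&(d>0)
    Q=T[m]; print(n,"board in tool",len(Q),cv2.minAreaRect(Q[:,:2].astype(np.float32)),Q[:,2].mean(),[np.percentile(Q[(Q[:,0]>a)&(Q[:,0]<a+25),1],[2,98]).round(1).tolist() for a in(-115,-90,-65,-40)], np.percentile(Q[:,0],[1,99]))
    P=press(W);hsv=cv2.cvtColor(im,cv2.COLOR_BGR2HSV);b=(hsv[...,0]>100)&(hsv[...,0]<125)&(hsv[...,1]>110)&(d>0)&(abs(P[...,0])<200)&(abs(P[...,1])<80)
    t=P[b&(abs(P[...,2]-12)<4)&(P[...,0]<-65)]; print("tongue",len(t))
    if len(t)>20: print(cv2.minAreaRect(t[:,:2].astype(np.float32)),t[:,2].mean(),np.percentile(t[:,:2],[2,98],axis=0))
    t=P[b&(abs(P[...,2]-155)<4)]; print("head",len(t),np.percentile(t,[1,99],axis=0).round(1).tolist(),cv2.minAreaRect(t[:,:2].astype(np.float32)))
    t=P[b&(abs(P[...,2]-12)<4)&(P[...,0]>-60)]; print("base",len(t),np.percentile(t,[1,99],axis=0).round(1).tolist())
E
```

```text
scene board in tool 68 ((-69.22499084472656, 2.7359046936035156), (101.82856750488281, 57.779781341552734), 2.4894394874572754) -10.00138964398545 [[-20.5, 16.8], [-23.7, 30.7], [-18.5, 30.2], [-23.1, 30.3]] [-118.19276044  -18.18856578]
tongue 40
((-98.58361053466797, 8.209670066833496), (32.782039642333984, 65.39397430419922), 85.13927459716797) 12.65806718960752 [[-130.4434657    -9.71748378]
 [ -66.24117467   22.55900244]]
head 41 [[-27.1, -1.7, 151.7], [59.7, 26.6, 158.3]] ((17.017669677734375, 12.7940034866333), (87.93267822265625, 28.413522720336914), 1.8591177463531494)
base 82 [[-59.4, -26.9, 8.8], [78.1, 58.7, 15.6]]
side board in tool 361 ((-70.34976196289062, 2.4434661865234375), (51.75342559814453, 108.82875061035156), 89.71444702148438) -9.161582834210156 [[-22.3, 27.5], [-22.5, 26.9], [-22.2, 27.3], [-22.8, 26.6]] [-123.43209137  -17.58677245]
tongue 0
head 285 [[-13.0, -21.5, 151.3], [85.1, 18.1, 158.2]] ((36.70037078857422, -1.5433673858642578), (41.34821319580078, 101.1303482055664), 89.59048461914062)
base 194 [[-49.1, -52.5, 8.1], [97.9, 51.1, 15.6]]
```

View pics/scene1.png

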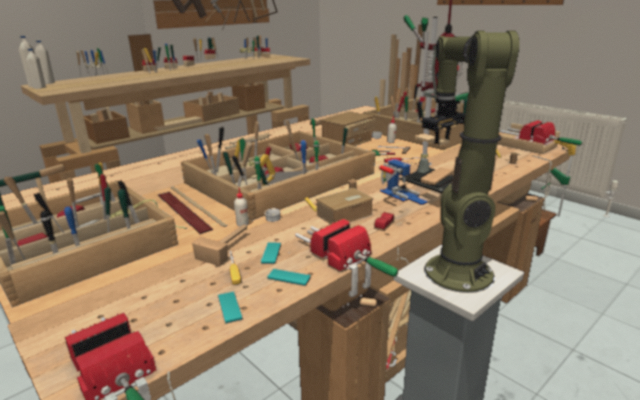

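Run:
```python
from fit import *
p,R,s=tool(); c=ctrl.camera_info("wrist"); im,d=ctrl.get_image("wrist"); W=cloud(d,c); p2=tool()[0]
print(p,p2-p, (np.array(c["R"])@R).round(4).tolist(), (R.T@(-np.array(c["R"]).T@c["t"]-p)).round(4))
T=(W-p)@R*1000
m=(abs(T[...,2]+9)<2.5)&(d>0)
for a in(-30,-24,6,11):
    q=T[m&(T[...,0]>a)&(T[...,0]<a+5)&(abs(T[...,1])<80)]; h=np.histogram(q[:,1],np.arange(-80,81,4))[0]; print(a,np.sort(q[:,1])[[0,-1]],h.tolist())
# finger fronts: row near x 10, any depth nearer than -6
for r in(215,225,235): print(r,[(u,T[r,u].round(0).tolist()) for u in range(225,415,6)])
```

```text
[ 0.34677049 -0.3581977   0.3030413 ] [0.00118556 0.00083396 0.00015758] [[0.0007, 1.0, -0.0001], [-0.9693, 0.0006, -0.2457], [-0.2457, 0.0002, 0.9693]] [ 0.067  -0.0011 -0.1622]
-30 [-26.94978853  24.69341537] [0, 0, 0, 0, 0, 0, 0, 0, 0, 0, 0, 0, 0, 30, 51, 47, 53, 45, 50, 45, 55, 50, 41, 51, 42, 52, 7, 0, 0, 0, 0, 0, 0, 0, 0, 0, 0, 0, 0, 0]
-24 [-26.81053864  24.94053048] [0, 0, 0, 0, 0, 0, 0, 0, 0, 0, 0, 0, 0, 39, 44, 53, 59, 44, 54, 41, 50, 53, 46, 51, 52, 50, 16, 0, 0, 0, 0, 0, 0, 0, 0, 0, 0, 0, 0, 0]
6 [-31.54472628  29.80056444] [0, 0, 0, 0, 0, 0, 0, 0, 0, 0, 0, 0, 25, 45, 54, 58, 58, 59, 60, 57, 55, 55, 51, 60, 53, 54, 31, 11, 0, 0, 0, 0, 0, 0, 0, 0, 0, 0, 0, 0]
11 [-35.54159383  33.65745543] [0, 0, 0, 0, 0, 0, 0, 0, 0, 0, 0, 22, 3, 44, 58, 57, 57, 57, 56, 57, 57, 57, 54, 59, 57, 57, 12, 14, 9, 0, 0, 0, 0, 0, 0, 0, 0, 0, 0, 0]
215 [(225, [-76.0, -162.0, 303.0]), (231, [-76.0, -152.0, 303.0]), (237, [-76.0, -142.0, 304.0]), (243, [-76.0, -131.0, 303.0]), (249, [-77.0, -121.0, 305.0]), (255, [-76.0, -110.0, 303.0]), (261, [-76.0, -100.0, 304.0]), (267, [-76.0, -90.0, 303.0]), (
[... 1807 characters left out ...]
, -19.0]), (267, [10.0, -30.0, -14.0]), (273, [9.0, -27.0, -13.0]), (279, [8.0, -24.0, -10.0]), (285, [8.0, -20.0, -9.0]), (291, [8.0, -17.0, -10.0]), (297, [8.0, -13.0, -8.0]), (303, [8.0, -10.0, -9.0]), (309, [8.0, -6.0, -10.0]), (315, [8.0, -3.0, -9.0]), (321, [8.0, 1.0, -10.0]), (327, [8.0, 4.0, -9.0]), (333, [8.0, 8.0, -8.0]), (339, [8.0, 11.0, -9.0]), (345, [8.0, 14.0, -9.0]), (351, [8.0, 18.0, -10.0]), (357, [8.0, 21.0, -9.0]), (363, [8.0, 25.0, -9.0]), (369, [10.0, 27.0, -15.0]), (375, [11.0, 30.0, -17.0]), (381, [12.0, 33.0, -20.0]), (387, [-113.0, 120.0, 303.0]), (393, [-113.0, 131.0, 303.0]), (399, [-113.0, 141.0, 303.0]), (405, [-113.0, 152.0, 303.0]), (411, [34.0, 29.0, -76.0])]
```

```bash
python3 -m handwheel '[[0.03,0,0,0,0,0,0],[0.03,0,0,0,0,0,0],[0.03,0,0,0,0,0,0]]'
python3 - <<'E'
from fit import *
p,R,s=tool();print(s["qd"].round(3),p)
for n in("side","wrist"):
    im,d,c=grab(n);W=cloud(d,c)
    T=(W-p)@R*1000
    m=(abs(T[...,2]+9)<3)&(d>0)&(abs(T[...,1])<40)&(T[...,0]>-125)&(T[...,0]<-18)
    Q=T[m];print(n,cv2.minAreaRect(Q[:,:2].astype(np.float32)),np.percentile(Q,[1,99],axis=0).round(1).tolist())
p,R,s=tool();P=press(p);print(p,P,np.degrees(np.arctan2(R[1,0],R[0,0])),R[2])
E
```

```text
time: 9.72
position: [0.3474, -0.3588, 0.3035]
tool_rot: [0.158, 3.137, 0.0]
ft_force: [0.4, 0.1, 0.3]
grip_width: 0.593
grip_force: 35.0
[ 0.008 -0.001  0.005 -0.     0.    -0.     0.001] [ 0.34742043 -0.35875754  0.30351767]
side ((-69.90522003173828, -1.1253585815429688), (103.35332489013672, 51.5218391418457), 0.46582284569740295) [[-120.7, -26.4, -11.8], [-19.4, 24.1, -6.2]]
wrist ((-24.974712371826172, -1.2544517517089844), (13.926568984985352, 51.91447830200195), 0.08209458738565445) [[-31.4, -26.5, -10.6], [-18.1, 24.1, -7.9]]
[ 0.34703571 -0.3591316   0.30352772] [-193.60700971    7.50285553  303.5277247 ] 174.1833774837691 [-1.76673067e-04  2.60037600e-04 -9.99999951e-01]
```

```bash
python3 -m handwheel '[[0.03,0,-0.007,0.03,0,0,0.4],[0.03,0,0,0.05,0,0,0],[0.03,0,0,0.06,0,0,0],[0.03,0,0,0.06,0,0,0],[0.03,0,0,0.04,0,0,0],[0.03,0,0,0.025,0,0,0],[0.03,0,0,0.01,0,0,0],[0.03,0,0,0.007,0,0,0],[0.03,0,0,0,0,0,0],[0.03,0,0,0,0,0,0],[0.03,0,0,0,0,0,0]]'
python3 - <<'E'
from fit import *
p,R,s=tool();print(s["ft_force"],p,press(p),np.degrees(np.arctan2(R[1,0],R[0,0]))-180,R[2],s['joint_positions'])
im,d,c=grab("side");W=cloud(d,c);P=press(W)
cv2.imwrite("pics/s2.png",cv2.resize(im[210:330,100:260],None,fx=5,fy=5,interpolation=cv2.INTER_CUBIC))
E
```

```text
time: 11.2
position: [0.3461, -0.367, 0.0222]
tool_rot: [0.172, 3.136, -0.002]
ft_force: [-0.7, -0.1, -0.1]
grip_width: 0.588
grip_force: 35.0
[-0.69279906 -0.13487168 -0.05503253] [ 0.34614947 -0.36698595  0.02223027] [-193.63980036   -0.40127118   22.2302693 ] -6.290123616050238 [-5.56041972e-04 -1.28167905e-03 -9.99999024e-01] [ 1.7282591   0.43927531 -1.10949975  1.99051054  0.47147125  0.9974731
  1.85138419]
```

View pics/s2.png

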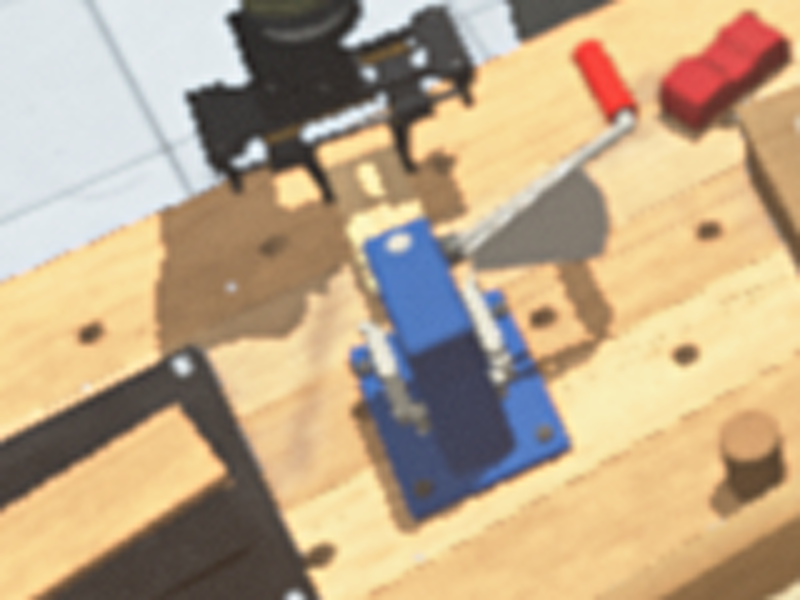

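View s2: the board lies in line behind the press head, at about (380,210), at the tongue and level. I'll start inserting and watch the forces.

```bash
python3 -m handwheel '[[0.03,0,0.001,0.003,0,0,0],[0.03,-0.01,0,0,0,0,0],[0.03,-0.015,0,0,0,0,0],[0.03,-0.015,0,0,0,0,0],[0.03,-0.01,0,0,0,0,0],[0.03,0,0,0,0,0,0]]'
python3 -c "
from fit import *
p,R,s=tool();print(p,press(p),s['ft_force'])"
python3 -m handwheel '[[0.03,-0.01,0,0,0,0,0],[0.03,-0.015,0,0,0,0,0],[0.03,-0.01,0,0,0,0,0],[0.03,0,0,0,0,0,0]]'
python3 -c "
from fit import *
p,R,s=tool();print(p,press(p),s['ft_force'],s['torque'])"
```

```text
time: 12.0
position: [0.3969, -0.3705, 0.0186]
tool_rot: [0.17, 3.136, 0.001]
ft_force: [0.0, 0.1, -0.4]
grip_width: 0.593
grip_force: 35.0
[ 0.39687507 -0.37054327  0.01859688] [-142.8267066     1.5405443    18.59688382] [ 0.02900748  0.09780808 -0.4487946 ]
time: 12.5
position: [0.4318, -0.3744, 0.0187]
tool_rot: [0.17, 3.136, 0.001]
ft_force: [-0.3, -0.0, -0.1]
grip_width: 0.587
grip_force: 35.0
[ 0.43181968 -0.37438152  0.01868299] [-107.67195645    1.4987463    18.68299053] [-0.29272842 -0.01893356 -0.10724278] [ 0.08116806 -0.09220775 -0.03538827]
```

```bash
python3 -m handwheel '[[0.03,-0.008,0,0.002,0,0,0],[0.03,-0.005,0,0,0,0,0],[0.03,-0.003,0,0,0,0,0],[0.03,0,0,0,0,0,0]]'
python3 -c "
from fit import *
p,R,s=tool();print(p,press(p),s['ft_force'])"
python3 -m handwheel '[[0.03,-0.002,0,0,0,0,0],[0.03,-0.002,0,0,0,0,0],[0.03,-0.001,0,0,0,0,0]]'
python3 -c "
from fit import *
p,R,s=tool();print(p,press(p),s['ft_force'])"
```

```text
time: 13.0
position: [0.4466, -0.3765, 0.0166]
tool_rot: [0.172, 3.137, -0.0]
ft_force: [-0.0, 0.6, -0.7]
grip_width: 0.593
grip_force: 35.0
[ 0.44662199 -0.37647567  0.01659884] [-92.73006736   1.01548429  16.59884038] [-0.02668144  0.58631227 -0.73989287]
time: 13.38
position: [0.4481, -0.377, 0.0156]
tool_rot: [-0.173, -3.13, -0.001]
ft_force: [-8.4, 1.8, 2.8]
grip_width: 0.589
grip_force: 35.0
[ 0.4481211  -0.37700825  0.01561728] [-91.18219862   0.64792538  15.61727971] [-8.37161468  1.782082    2.77500326]
```

Contact with the stop: −8.4 N along press x at the expected −91 mm. I'll release and rise clear, check the seating, and check the clearances around the lever from the cloud.

```bash
python3 -m handwheel '[[0.03,-0.0005,0,0,0,0,0],[0.087,0,0,0,0,0,0],[0.087,0,0,0,0,0,0],[0.087,0,0,0,0,0,0],[0.087,0,0,0,0,0,0],[0.087,0.002,0,-0.01,0,0,0],[0.087,0.01,0,-0.05,0,0,0],[0.087,0.01,0,-0.06,0,0,0],[0.087,0,0,-0.06,0,0,0],[0.087,0,0,-0.06,0,0,0],[0.087,0,0,0,0,0,0],[0.087,0,0,0,0,0,0]]'
python3 - <<'E'
from fit import *
p,R,s=tool();print(p,press(p))
im,d,c=grab("wrist");np.savez("w3.npz",p=im,d=d,W=cloud(d,c))
cv2.imwrite("pics/w3.png",im)
W=cloud(d,c);P=press(W);m=(abs(P[...,2]-25)<3)&(P[...,0]>-135)&(P[...,0]<-20)&(abs(P[...,1])<45)&(d>0)
if m.sum()>20: print("board",m.sum(),np.percentile(P[m],[1,99],axis=0).round(1).tolist())
for n in("side","scene"):
    im,d,c=grab(n);P=press(cloud(d,c));m=(abs(P[...,2]-25)<3.5)&(P[...,0]>-135)&(P[...,0]<-20)&(abs(P[...,1])<35)&(d>0)
    if m.sum()>5: print(n,"board",m.sum(),np.percentile(P[m],[1,99],axis=0).round(1).tolist())
P=press(np.load("w2.npz")["W"])
for n,Q in (("w2",P),("side",press(np.load("side0.npz")["W"])),("scene",press(np.load("scene0.npz")["W"]))):
    m=(Q[...,1]>28)&(Q[...,1]<190)&(Q[...,2]>60)&(Q[...,2]<205)&(Q[...,0]>-100)&(Q[...,0]<60)
    q=Q[m];print(n,len(q))
    for a in range(30,190,20):
        r=q[(q[:,1]>=a)&(q[:,1]<a+20)]
        if len(r)>3: print(a,len(r),"x",np.percentile(r[:,0],[2,50,98]).round(0),"z",np.percentile(r[:,2],[2,50,98]).round(0))
E
```

```text
time: 14.88
position: [0.4297, -0.3746, 0.2564]
tool_rot: [-0.172, -3.136, 0.001]
ft_force: [0.7, -0.1, -1.1]
grip_width: 1.002
grip_force: 0.0
[ 0.42970277 -0.37455375  0.2564006 ] [-109.75788989    1.09889698  256.40059792]
board 2568 [[-110.5, -40.9, 22.3], [-21.2, 37.8, 26.5]]
side board 36 [[-104.7, -34.8, 21.8], [-22.6, 34.6, 27.8]]
scene board 84 [[-114.3, -32.4, 22.2], [-21.2, 32.6, 28.5]]
w2 4359
30 446 x [-13.   1.  15.] z [120. 138. 147.]
50 299 x [-7. 12. 15.] z [115. 145. 158.]
70 367 x [-7. 14. 15.] z [101. 152. 167.]
90 446 x [-7. 14. 15.] z [ 97. 160. 178.]
110 771 x [-7. 11. 15.] z [ 98. 163. 181.]
130 256 x [-43.  -2.  14.] z [122. 176. 186.]
150 1485 x [-48. -26.  -0.] z [175. 189. 192.]
170 250 x [-51. -32. -13.] z [175. 181. 186.]
side 622
30 59 x [-7. 13. 18.] z [117. 137. 148.]
50 80 x [-5. 14. 18.] z [106. 138. 157.]
70 96 x [-4. 15. 19.] z [ 98. 138. 166.]
90 117 x [-3. 14. 18.] z [ 89. 138. 176.]
110 112 x [-5. 14. 19.] z [ 86. 141. 180.]
130 39 x [-75.  -7.   6.] z [160. 178. 187.]
150 114 x [-80. -33.   2.] z [176. 188. 194.]
scene 246
30 27 x [-18.  -4.  20.] z [110. 135. 146.]
50 20 x [-11.   8.  15.] z [111. 144. 155.]
70 26 x [-3. 11. 17.] z [102. 124. 166.]
90 34 x [ 4.  9. 19.] z [ 96. 124. 177.]
110 45 x [ 1. 10. 18.] z [ 88. 119. 180.]
130 8 x [-72.   2.  13.] z [122. 142. 175.]
150 62 x [-89. -56. -13.] z [174. 186. 194.]
170 23 x [-82. -52. -18.] z [175. 184. 194.]
```

View pics/w3.png

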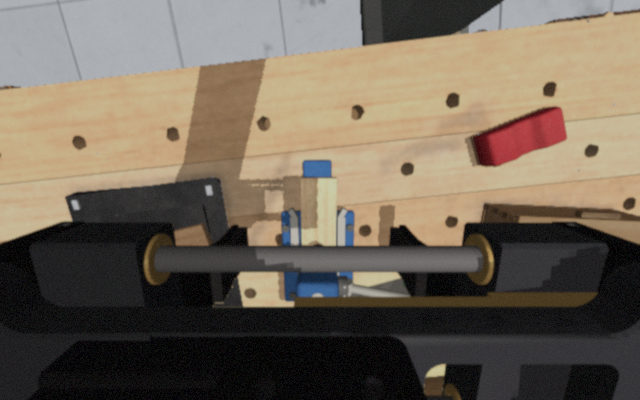

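View w3: the board lies in the channel between the guide walls, with its end at about (318,178). The blue tongue tip is at (317,165) and the pad and head are over the board. I'll measure how far the board end is from the tongue tip, which should be 24 mm.

Run:
```python
from fit import *
z=np.load("w3.npz");P=press(z["W"]);hsv=cv2.cvtColor(z["p"],cv2.COLOR_BGR2HSV)
blue=(hsv[...,0]>100)&(hsv[...,0]<125)&(hsv[...,1]>110)
m=blue&(abs(P[...,2]-12)<4)&(P[...,0]<-95)&(abs(P[...,1])<40);t=P[m];print("tongue",len(t),t.min(0),t.max(0))
for u in range(308,330,4):
    col=P[150:200,u];b=blue[150:200,u];bd=(abs(col[:,2]-25)<3)
    print(u,"tongue",col[b][:2,0].round(1),"board",col[bd][:2,0].round(1),col[bd][0,1].round(1))
b=(abs(P[...,2]-25)<2.5)&~blue&(hsv[...,1]<140)
for a in(-105,-95,-85,-75): q=P[b&(P[...,0]>a)&(P[...,0]<a+8)&(abs(P[...,1])<45)]; print(a,q[:,1].min(),q[:,1].max())
m=((hsv[...,0]<6)|(hsv[...,0]>174))
w=np.load("w2.npz");P=press(w["W"]);h=cv2.cvtColor(w["p"],cv2.COLOR_BGR2HSV)
m=((h[...,0]<6)|(h[...,0]>174))&(h[...,1]>150)&(P[...,2]>165)&(P[...,2]<200)&(abs(P[...,0]+44)<50)&(abs(P[...,1]-161)<25)
q=P[m];print("handle",len(q),q.min(0),q.max(0),np.median(q,0)); t=q[q[:,2]>189.5];print(np.median(t,0))
```

```text
tongue 412 [-133.34127355  -21.03121549    9.85491328] [-111.11526266   15.47988199   14.78170049]
308 tongue [-133.2 -131.8] board [-110.7 -109.4] -14.7
312 tongue [-133.  -131.7] board [-110.6 -109.4] -9.0
316 tongue [-133.  -131.7] board [-110.7 -109.4] -3.4
320 tongue [-133.  -131.8] board [-110.5 -108.9] 2.3
324 tongue [-133.  -131.7] board [-110.5 -109.2] 8.0
328 tongue [-133.  -131.8] board [-110.6 -109.3] 13.6
-105 -24.883332943286224 25.127200397386012
-95 -25.044487190019936 25.347448428910717
-85 -25.10851737001778 25.437888592295668
-75 -25.248452897671488 25.556147327426718
handle 1377 [-52.67875657 150.37386335 174.54348208] [-11.44384643 171.9928438  193.88787628] [-30.50792137 164.99876907 189.08829337]
[-31.18490562 160.04061624 190.61113422]
```

The board end is about 1 mm short or at the resolution limit. I'll nudge it home from behind with the shut fingers to be sure.

```bash
python3 -m handwheel '[[0,0.025,-0.001,0.02,0,0,0],[0,0,0,0.05,0,0,0],[0,0,0,0.06,0,0,0],[0,0,0,0.05,0,0,0],[0,0,0,0.035,0,0,0],[0,0,0,0.015,0,0,0],[0,0,0,0.007,0,0,0],[0,0,0,0,0,0,0],[0,-0.006,0,0,0,0,0],[0,-0.004,0,0,0,0,0],[0,-0.002,0,0,0,0,0],[0,0,0,0,0,0,0]]'
python3 -c "
from fit import *
p,R,s=tool();print(p,press(p),s['ft_force'])"
```

```text
time: 16.52
position: [0.4173, -0.3743, 0.0197]
tool_rot: [0.172, 3.137, -0.0]
ft_force: [-0.2, 0.4, -0.0]
grip_width: 0.004
grip_force: 0.0
[ 0.4173092  -0.37427347  0.01974184] [-1.22109239e+02  3.90428038e-02  1.97418364e+01] [-0.19078536  0.37892556 -0.04030415]
```

```bash
python3 -m handwheel '[[0,-0.002,0,0,0,0,0],[0,-0.001,0,0,0,0,0],[0,-0.001,0,0,0,0,0]]'
python3 -c "
from fit import *
p,R,s=tool();print(p,press(p),s['ft_force'])"
```

```text
time: 16.9
position: [0.4183, -0.3746, 0.0192]
tool_rot: [-0.173, -3.131, -0.001]
ft_force: [-7.9, 2.1, 6.7]
grip_width: 0.007
grip_force: 4.3
[ 0.41828941 -0.37456904  0.0192158 ] [-121.10283695   -0.1489349    19.21580183] [-7.85821676  2.07023387  6.65839096]
```

```bash
python3 -m handwheel '[[0,-0.002,0,0,0,0,0],[0,-0.002,0,0,0,0,0],[0,0,0,0,0,0,0]]'
python3 -c "
from fit import *
p,R,s=tool();print(p,press(p),s['ft_force'])"
```

```text
time: 17.27
position: [0.4185, -0.3747, 0.0188]
tool_rot: [-0.174, -3.123, -0.002]
ft_force: [-15.9, 4.1, 13.2]
grip_width: 0.006
grip_force: 8.1
[ 0.41846681 -0.37469371  0.01876079] [-120.91301374   -0.25372412   18.76079149] [-15.86680911   4.11629674  13.15900312]
```

Pushing at 16 N moved the board only 0.2 mm, so it is solidly against the stop. Back off, rise and move over the handle.

```bash
python3 -m handwheel '[[0,0.02,0,0,0,0,0],[0.03,0,0,-0.03,0,0,0],[0.087,0,0,-0.06,0,0,0],[0.087,0,0,-0.06,0,0,0],[0.087,0,0,-0.06,0,0,0],[0.087,-0.02,0.04,-0.03,0,0,0],[0.087,-0.02,0.04,0,0,0,0],[0.087,-0.02,0.04,0,0,0,0],[0.087,-0.018,0.04,0,0,0,0],[0.087,0,0,0,0,0,0],[0.087,0,0,0,0,0,0],[0.087,0,0,0,0,0,0]]'
python3 - <<'E'
from fit import *
p,R,s=tool();print(p,press(p),s['ft_force'],np.degrees(np.arctan2(R[1,0],R[0,0]))-180,R[2],s['joint_positions'])
for n in("wrist","side","scene"):
    im,d,c=grab(n);P=press(cloud(d,c));h=cv2.cvtColor(im,cv2.COLOR_BGR2HSV)
    m=((h[...,0]<6)|(h[...,0]>174))&(h[...,1]>150)&(P[...,2]>165)&(P[...,2]<200)&(abs(P[...,0]+44)<60)&(abs(P[...,1]-161)<30)
    q=P[m]
    if len(q)>5: print(n,len(q),np.percentile(q,[1,50,99],axis=0).round(1).tolist(),np.median(q[q[:,2]>q[:,2].max()-3],0))
E
```

```text
time: 18.77
position: [0.4996, -0.224, 0.2593]
tool_rot: [-0.176, -3.137, 0.0]
ft_force: [0.3, -1.0, -0.5]
grip_width: 0.991
grip_force: 0.0
[ 0.49955962 -0.22402757  0.25934249] [-56.56636573 158.28914202 259.34249031] [ 0.34129299 -0.98069553 -0.54584889] -6.42308085099063 [ 1.43971270e-04 -2.63263938e-04 -9.99999955e-01] [ 1.45429699  0.28349916 -1.26762849  1.62151261  0.272959    1.43846846
  1.62020986]
wrist 1653 [[-83.8, 148.2, 182.3], [-56.2, 158.7, 189.6], [-25.4, 169.3, 192.2]] [-55.64078062 159.49522767 190.73845316]
side 80 [[-78.3, 148.9, 183.6], [-41.5, 156.6, 189.1], [-9.8, 165.9, 193.5]] [-43.79801132 157.30732493 192.4371549 ]
scene 42 [[-86.9, 159.4, 176.9], [-61.3, 167.5, 184.5], [-20.3, 179.3, 192.6]] [-75.62823396 166.97998148 192.05280258]
```

```bash
python3 -m handwheel '[[0.087,0,0.001,0.04,0,0,0],[0.087,0,0,0.035,0,0,0],[0.087,0,0,0.015,0,0,0],[0.087,0,0,0.008,0,0,0],[0.087,0,0,0,0,0,0],[0.015,0,0,0,0,0,0],[0.015,0,0,0,0,0,0],[0.015,0,0,0,0,0,0],[0.015,0,0,0,0,0,0],[0.015,0,0,0,0,0,0],[0.015,0,0,0,0,0,0]]' 40
python3 -c "
from fit import *
p,R,s=tool();print(p,press(p),s['ft_force'],s['torque'])"
```

```text
time: 20.3
position: [0.5002, -0.2215, 0.1615]
tool_rot: [-0.172, -3.137, 0.0]
ft_force: [-0.7, -0.3, -0.4]
grip_width: 0.404
grip_force: 0.0
[ 0.50016165 -0.2214765   0.1615108 ] [-56.24336873 160.89030363 161.51079659] [-0.73851831 -0.2668936  -0.39545922] [ 0.10439776 -0.16352214 -0.01242705]
```

```bash
python3 -m handwheel '[[0.015,0,0,0,0,0,0],[0.015,0,0,0,0,0,0],[0.015,0,0.0015,0.005,0,0,0],[0.015,0,0.0015,0.005,0,0,0],[0.015,0,0.0015,0.005,0,0,0],[0.015,0,0.001,0.005,0,0,0],[0.015,0,0.001,0.005,0,0,0],[0.015,0,0.001,0.005,0,0,0],[0.015,0,0,0,0,0,0]]' 45
python3 -c "
from fit import *
p,R,s=tool();print(p,press(p),s['ft_force'],s['torque'],R[2])"
```

```text
time: 21.42
position: [0.5009, -0.2145, 0.1313]
tool_rot: [-0.172, -3.137, 0.001]
ft_force: [-1.3, -4.3, 4.8]
grip_width: 0.259
grip_force: 45.0
[ 0.50091202 -0.21453473  0.13132872] [-56.24709731 167.87251522 131.32871957] [-1.31003241 -4.34886134  4.77384051] [-0.62548581  0.27673008  0.10660599] [ 1.68247136e-04 -6.26812615e-04 -9.99999789e-01]
```

```bash
python3 -m handwheel '[[0.015,0,0.0005,0.005,0,0,0],[0.015,0,0.0005,0.005,0,0,0],[0.015,0,0,0.005,0,0,0],[0.015,0,0,0.005,0,0,0],[0.015,0,0,0.005,0,0,0],[0.015,0,0,0.005,0,0,0],[0.015,0,0,0,0,0,0]]'
python3 - <<'E'
from fit import *
p,R,s=tool();print(p,press(p),s['ft_force'],R[2])
for n in("side","scene"):
    im,d,c=grab(n);P=press(cloud(d,c));h=cv2.cvtColor(im,cv2.COLOR_BGR2HSV)
    m=((h[...,0]<6)|(h[...,0]>174))&(h[...,1]>150)&(P[...,2]>60)&(P[...,2]<200)&(abs(P[...,0]+44)<60)&(abs(P[...,1]-165)<30)
    q=P[m];print(n,len(q),np.percentile(q,[1,50,99],axis=0).round(1).tolist() if len(q)>3 else "")
E
```

```text
time: 22.3
position: [0.501, -0.2136, 0.1015]
tool_rot: [-0.173, -3.137, 0.001]
ft_force: [-2.8, -2.9, 6.4]
grip_width: 0.262
grip_force: 45.0
[ 0.50102055 -0.21358357  0.10154437] [-56.2419285  168.82982823 101.54436924] [-2.77268306 -2.88534626  6.35327685] [ 2.42361103e-04 -6.76685771e-04 -9.99999742e-01]
side 80 [[-71.6, 150.7, 121.4], [-39.5, 165.5, 129.2], [-10.3, 177.0, 187.9]]
scene 40 [[-89.8, 162.5, 114.8], [-69.9, 178.6, 127.5], [-24.5, 191.8, 136.7]]
```

No slip: the handle has dropped 60 mm, about 0.44 rad. On to the third detent.

```bash
python3 -m handwheel '[[0.015,0,-0.0005,0.005,0,0,0],[0.015,0,-0.001,0.005,0,0,0],[0.015,0,-0.001,0.005,0,0,0],[0.015,0,-0.001,0.005,0,0,0],[0.015,0,-0.001,0.005,0,0,0],[0.015,0,-0.0015,0.005,0,0,0],[0.015,0,0,0,0,0,0],[0.015,0,0,0,0,0,0]]'
python3 - <<'E'
from fit import *
p,R,s=tool();print(p,press(p),s['ft_force'],R[2])
for n in("side","scene"):
    im,d,c=grab(n);P=press(cloud(d,c));h=cv2.cvtColor(im,cv2.COLOR_BGR2HSV)
    m=((h[...,0]<6)|(h[...,0]>174))&(h[...,1]>150)&(P[...,2]>60)&(P[...,2]<130)&(abs(P[...,0]+44)<60)&(abs(P[...,1]-165)<30)
    q=P[m];print(n,len(q),np.percentile(q,[1,50,99],axis=0).round(1).tolist() if len(q)>3 else "")
    cv2.imwrite(f"pics/{n}3.png",np.hstack([cv2.resize(im[a:a+100,b:b+100],None,fx=4,fy=4,interpolation=cv2.INTER_CUBIC) for a,b in([(215,150)] if n=="side" else [(135,365)])]))
cv2.imwrite("pics/end.png",np.hstack([cv2.imread("pics/side3.png"),cv2.imread("pics/scene3.png")]))
E
```

```text
time: 23.4
position: [0.5006, -0.219, 0.0721]
tool_rot: [-0.172, -3.137, 0.0]
ft_force: [-2.7, -2.4, 8.7]
grip_width: 0.266
grip_force: 45.0
[ 0.50055586 -0.21898725  0.07212487] [-56.120302   163.40757437  72.12487226] [-2.74749595 -2.39891875  8.69247496] [ 2.56300804e-04 -1.46549747e-04 -9.99999956e-01]
side 71 [[-69.5, 149.6, 91.3], [-42.7, 160.4, 99.7], [-11.7, 171.4, 107.8]]
scene 39 [[-88.2, 150.7, 88.4], [-70.1, 171.3, 97.6], [-17.9, 186.3, 110.4]]
```

View pics/end.png

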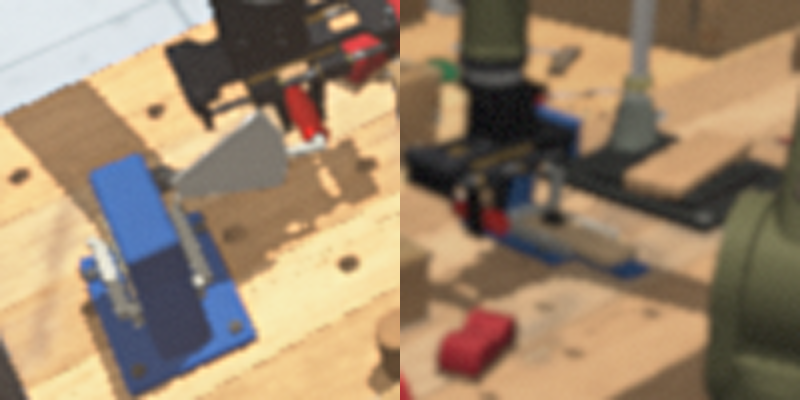

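The handle is down 89.4 mm (θ ≈ 0.65), and the end view shows the foot on the board with the sanding block untouched. I'll trim 1 mm and hold.

```bash
python3 -m handwheel '[[0.015,0,0,0.001,0,0,0],[0.015,0,0,0,0,0,0],[0.015,0,0,0,0,0,0],[0.015,0,0,0,0,0,0],[0.015,0,0,0,0,0,0],[0.015,0,0,0,0,0,0],[0.015,0,0,0,0,0,0],[0.015,0,0,0,0,0,0],[0.015,0,0,0,0,0,0],[0.015,0,0,0,0,0,0],[0.015,0,0,0,0,0,0],[0.015,0,0,0,0,0,0]]'
python3 -m handwheel '[[0.015,0,0,0,0,0,0],[0.015,0,0,0,0,0,0],[0.015,0,0,0,0,0,0],[0.015,0,0,0,0,0,0],[0.015,0,0,0,0,0,0],[0.015,0,0,0,0,0,0],[0.015,0,0,0,0,0,0],[0.015,0,0,0,0,0,0],[0.015,0,0,0,0,0,0],[0.015,0,0,0,0,0,0],[0.015,0,0,0,0,0,0],[0.015,0,0,0,0,0,0]]'
python3 - <<'E'
from fit import *
p,R,s=tool();print(p,press(p),s['ft_force'])
im,d,c=grab("side");P=press(cloud(d,c));h=cv2.cvtColor(im,cv2.COLOR_BGR2HSV)
m=((h[...,0]<6)|(h[...,0]>174))&(h[...,1]>150)&(P[...,2]>60)&(P[...,2]<130)&(abs(P[...,0]+44)<60)&(abs(P[...,1]-165)<30)
print(np.percentile(P[m],[1,50,99],axis=0).round(1).tolist())
# board end vs tongue, scene
im,d,c=grab("scene");P=press(cloud(d,c));m=(abs(P[...,2]-25)<3.5)&(P[...,0]>-135)&(P[...,0]<-20)&(abs(P[...,1])<35)&(d>0)
print(m.sum(),np.percentile(P[m],[1,99],axis=0).round(1).tolist() if m.sum()>3 else "")
E
```

```text
time: 25.0
position: [0.5006, -0.2192, 0.0713]
tool_rot: [-0.172, -3.137, 0.001]
ft_force: [-3.9, -2.4, 9.7]
grip_width: 0.264
grip_force: 45.0
time: 26.5
position: [0.5005, -0.2192, 0.0713]
tool_rot: [-0.172, -3.137, 0.001]
ft_force: [-4.6, -2.0, 8.9]
grip_width: 0.266
grip_force: 45.0
[ 0.50053447 -0.21920975  0.07134402] [-56.11753498 163.18405816  71.34401556] [-4.56121395 -1.98316527  8.92902671]
[[-69.3, 149.2, 91.2], [-41.6, 160.1, 99.0], [-11.7, 171.3, 107.9]]
87 [[-113.7, -32.7, 21.9], [-21.7, 32.9, 28.3]]
```

The lever is steady at about 0.66 rad (90.2 mm drop). It has been held for 3 s at 9 N, with the board unmoved.

```bash
python3 -c "
from bench import ctrl
print(ctrl.close_job())"
```

```text
the job is handed in; nothing more can be done
None
```

I slid the board in until its end was against the stop (a 16 N push moved it only 0.2 mm), then pushed the lever to the third detent, about 0.66 rad by handle height, held it there for 3 s and handed the job in at about 27 s while still holding; the robot returned no verdict.

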